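Pack out a handle blank in a bench ratchet clamp

TASK

The scissor clamp on the green board is latched shut, yet the pale handle blank lies loose in it: press the orange handle sideways, down towards the bench, so that the ratchet lets go and the jaws spring open. Stand the blue packing block in the gap between the blank and the jaw's red pad, centred at the pad with its long side along the blank, and then push the orange handle shut until the ratchet holds by itself with the pad pressing firmly on the block. Leave the blank where it lies, and do not disturb the other things on the bench.

Things in the scene. Friction and masses are not known exactly. Their poses are not given: they have to be found in the camera images.
- clamp: Scissor clamp fixed on a green board. Origin: table surface under the pivot, z up. Handles lie towards -y, jaws towards +y. All offsets in these notes are (x, y, z) in this frame, mm. Board: x -115 to 75, y -165 to 170, top z = 12. Fixed handle: steel bar with black end plate, x 23 to 57, y -153 to -117, top z = 46. Moving jaw: steel bar on the +x side of the gap, top z = 36.
- clamp_jaw (a joint): Angle of the moving half, rad: 0 shut, 0.45 fully open. A spring opens it (about 3 N at the paddle); teeth stop opening, not closing, and hold at about 0.05 (start), 0.11, 0.165, 0.22, 0.27. With the block in, the pad meets it at 0.25: the 0.27 tooth is loose, 0.22 and 0.165 grip. To hold at 0.22 push past 0.205 (8 to 15 N at the paddle), then let go. It stops hard at about 0.14.
- handle_flex (a joint): Sideways flex of the orange handle, rad: 0 at rest (up, teeth engaged), 0.10 pressed fully down (paddle 10 mm lower, about 6 N). From about 6 mm down the ratchet is free and the spring swings the handle out (clamp -x) by itself, sliding from under the finger. It springs up when let go.
- paddle_top (a point): Centre of the top of the slippery orange paddle on the moving handle: 44 mm (clamp x) x 40 mm, 10 mm thick, top z = 44. At clamp (-18, -134) when latched shut, (-69, -116) when fully open. Press here from above to release; to close, push its outer edge (clamp -x side) towards clamp +x, e.g. along y = -125.
- rack_top (a point): Top of the toothed rack bar between the handles, at clamp (3, -95, 54.5): 68 mm along x, 14 mm along y. The handle passes under it. Fixed.
- anvil_face (a point): Rubber face of the fixed jaw at clamp (-58, 80, 27); the jaw's steel bar runs along y from 0 to 115 at x -72 to -60, top z = 40.
- gap (a point): Where the packing block's underside centre ends up, on the board at clamp (-12, 80, 12). With the jaw fully open the free gap here runs from the blank (x = -24) to the pad (x = +15), so the block may be put down anywhere in it; latched at 0.05 it is only about 8 mm wide.
- pad: Red rubber pad on the moving jaw, 30 mm wide, z 17 to 37, at y = 80, pushed out by a 2 N/mm spring with 9 mm travel. Origin: centre of its pressing face, which looks towards the fixed jaw.
- blank: Pale wooden handle blank lying along clamp y on the board, loose, 34 mm wide (clamp x), 129 mm long, 28 mm high, its side within 3 mm of the fixed jaw. Origin: centre of the underside of its thick part.
- packing: Blue wooden packing block, 24 mm thick (its x), 60 mm long (its y), 60 mm high (z), standing upright on the bench left of the clamp. Origin: centre of its underside. It belongs at point gap with its y along the clamp's y, either way round; there its top stands at z = 72, above blank (40) and jaws, so fingers can hold its upper part across the 24 mm.
- offcut_thin: Brown offcut, 14 x 60 x 50 mm, standing by the packing block; leave it. Origin: centre of its underside.
- offcut_thick: Dark offcut, 42 x 60 x 40 mm, standing by the packing block; leave it. Origin: centre of its underside.
- glue: Yellow glue bottle with red cap, 60 mm across, 150 mm high, to the right behind the clamp; leave it. Origin: centre of its underside.
- mallet: Wooden mallet lying to the right of the clamp, about 220 mm long, head 64 mm across; leave it.
- tin: Open metal tin, 76 mm across, 100 mm high, to the right and in front of the clamp; leave it. Origin: centre of its underside.
- screwdriver: Screwdriver lying on the left, near the offcuts; leave it.
There are look-alikes about, which are no part of the job. Of the things shaped like the packing, the blue one is meant.

How it is judged:
By the outcome, as a careful person would: the job done as asked, in the order asked, and still so for the second after the job is handed in, with the robot touching nothing.
It also fails if it takes over 64 s, if anything falls off the work surface, if the arm or the gripper's body presses on something with over 40 N, if the wrist force passes 120 N, or if a joint passes its speed limit or range.

ROBOT

A 6-joint arm with a two-finger parallel gripper is mounted at the origin on the work surface. World frame = base frame: x ahead of the robot, y to its left, z up, the work surface at z = 0. Lengths are in mm, angles in rad, forces in N, time in s.
With the tool pointing down it reaches from about 150 to 775 mm from the base axis. Payload 6.1 kg.
Tool frame: the origin (TCP) lies at the very end of the fingers, on their centre line; the grasp point (between the pads) lies ctrl.hold_point_z behind it (ctrl.hold_point_z is the distance from the TCP to the grasp point, in mm); z points along the fingers, y is the line along which they close (so a half turn about z gives the same grasp; the last joint's range is limited). The gripper opens to 85 mm and grips with 20 to 120 N. Pads are 22 mm wide; open, the fingers measure 114 mm over their backs; the gripper's body (76 mm by 85 mm) begins 54 mm behind the grasp point. The pads swing forward as they close: fully open they stand 13 mm farther back than shut.
Start: joints at [1.114, 0.126, -0.04, 1.405, 0, 1.571], TCP at [231.557, 471.157, 202.795] pointing down, gripper open.
Joint ranges: [-2.72, 2.72], [-0.95, 1.95], [-1.27, 1.35], [-1.78, 2.02], [-1.46, 1.47], [-3.14, 3.14]. Speed limits (rad/s): [2.39, 2.39, 3.01, 3.14, 3.14, 3.14].

INTERFACE

Orientations are given as a unit quaternion [x, y, z, w].
In Python, from bench import ctrl gives the robot as it stands. The module is installed in compiled form; this text tells all that it offers.
- The arm moves only by the shell command python3 -m pendant 'ROWS' [FORCE]. ROWS is text: rows parted by semicolons, each of 5 numbers parted by spaces: the closure, from 0 (fully open) to 1 (shut), then the shift along the tool's x, y, z in cm, then the turn about the tool's z in degrees. A call has 1 to 20 rows; each row shifts and turns the commanded pose from where the row before left it, along the tool's axes as they then stand; what a row does not reach is not made up. A row lasts 1/8 s, in which the tool goes at most 62.5 mm and 10.7 degrees, less where a joint would pass 70% of its speed; a pose out of reach is approached as far as the arm can. A call with a gripper value outside its range is refused whole. The fingers move at their own pace and stop on an object; FORCE is the grip in N (left out, the last holds). Time passes only in rows, so rows that do not move let the fingers close. It gives the time, the measured TCP pose, the force, the opening and the grip force at its end, in the units of the state.
- ctrl.get_state(): the state, without advancing time (a new reading comes with each control period).
- ctrl.read_camera(name): name is "side" or "top"; returns a dict with "color" (420x560x3 uint8, red, green, blue), "intrinsics" (3x3 intrinsics, pixels), "origin" and "orientation" of the camera in the world. Camera axes: x right, y down, z forward; pixel columns grow to the right and rows downward; lengths in mm; the calibration is good to about 2 mm. A picture is of the moment at which its call begins. There is no depth.
- ctrl.finish_job(): hands the job in; it is judged then, once.
The state is a dict: "time": time; "joint_pos": joint angles; "dq": joint speeds; "joint_torque": joint torques, N m; "eef_pos": TCP position; "eef_rot": TCP orientation; "force": force on the tool from outside, world axes, zero at the start; "moment": the same for the moment, N m; "gripper_width": finger opening in mm; "gripper_force": force on a finger pad.
Only numpy, scipy, OpenCV 4.12 (cv2) and the standard library are available. Lean on these libraries where they do the work, as an engineer would, in place of code of your own. Each camera call takes 0.05 s, during which the arm holds its last target. There are 200 camera calls.

## Working session

There is one attempt and no reset: what is moved stays moved. The work goes in short steps, Python scripts to look and compute and a shell command to move; the robot and the scene stay as the last step left them, time stands still between calls to the robot, and variables do not carry over. Pictures are saved under pics/ and viewed, at most 10 in all, crops included, and the job is handed in when it is done.

```bash
mkdir -p pics
cat > h.py <<'E'
import numpy as np,cv2
from scipy.spatial.transform import Rotation as R
from bench import ctrl
def snap(n,f=None):
    c=ctrl.read_camera(n)
    if f: cv2.imwrite('pics/'+f,c['color'][:,:,::-1])
    return c
def ray(c,u,v,z):
    d=np.linalg.inv(np.array(c['intrinsics']))@np.array([u,v,1.])
    q=np.array(c['orientation']);M=R.from_quat(q).as_matrix() if q.size==4 else q.reshape(3,3)
    d=M@d;o=np.array(c['origin']);return o+d*(z-o[2])/d[2]
E
python3 - <<'E'
from h import *
a=snap('top','t1.png');b=snap('side','s1.png')
for c in(a,b):print(c['origin'],c['orientation'],c['intrinsics'])
s=ctrl.get_state();print(s['time'],s['eef_pos'],R.from_quat(s['eef_rot']).as_matrix().round(2),s['force'],ctrl.hold_point_z,s['gripper_width'])
E
```

```text
[ 319.76138626  -12.27612445 1556.44141401] [-0.69804129  0.7141157  -0.03744054  0.03708542] [[501.84450372   0.         271.90296123]
 [  0.         501.84450372 211.69162748]
 [  0.           0.           1.        ]]
[-306.69808761 -826.0331011   751.84480653] [ 0.80441939 -0.33322508  0.17548749 -0.45942859] [[474.03465699   0.         284.52753144]
 [  0.         474.03465699 206.12848814]
 [  0.           0.           1.        ]]
0.1 [231.38887374 470.82847092 202.11829312] [[-0.9   0.44 -0.  ]
 [ 0.44  0.9  -0.  ]
 [ 0.   -0.   -1.  ]] [-0.43472078 -0.08794801  0.38217908] 18.700000000000003 85.4017170733513
```

View pics/t1.png

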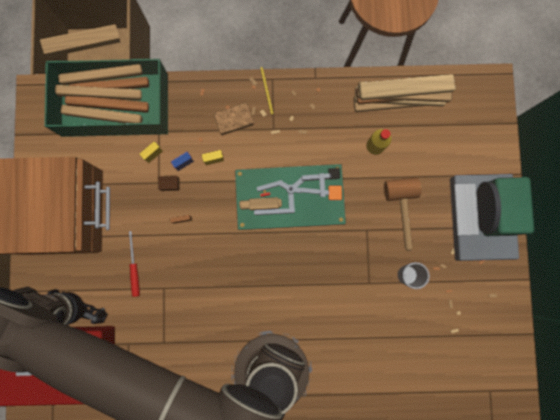

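View pics/s1.png

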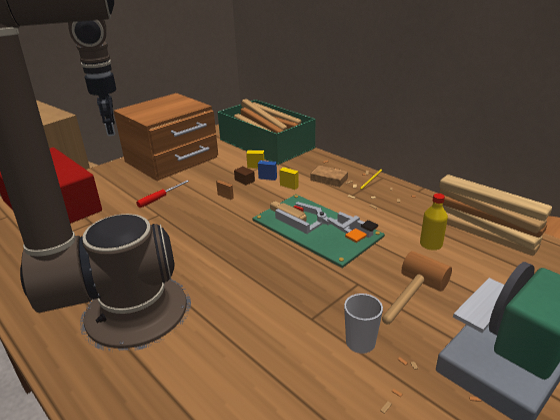

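The top view shows the clamp at about (290,196), with the orange paddle at (335,193) and the black plate at (335,173). The blue block is at (181,160), with yellow look-alikes at (150,152) and (212,157) and the dark offcut at (168,183). Next I measure these.

```bash
cat >> h.py <<'E'
def blobs(c,lo,hi,box,amin=15):
    x0,y0,x1,y1=box
    m=cv2.inRange(cv2.cvtColor(c['color'],cv2.COLOR_RGB2HSV),np.array(lo),np.array(hi))
    k=np.zeros_like(m);k[y0:y1,x0:x1]=m[y0:y1,x0:x1]
    cs,_=cv2.findContours(k,cv2.RETR_EXTERNAL,cv2.CHAIN_APPROX_NONE)
    return [q for q in cs if cv2.contourArea(q)>=amin]
def rect(c,q,z):
    P=np.array([ray(c,u,v,z)[:2] for u,v in q[:,0]]).astype(np.float32)
    return cv2.minAreaRect(P)
E
cat > m.py <<'E'
from h import *
a=snap('top')
for n,lo,hi,box,z in [('board',(65,80,30),(90,255,255),(225,150,355,240),12),('orange',(5,180,180),(16,255,255),(320,170,350,215),44),
 ('blue',(105,120,40),(125,255,255),(130,130,240,210),60),('yellow',(24,150,100),(34,255,255),(130,130,240,210),60)]:
    for q in blobs(a,lo,hi,box): print(n,cv2.contourArea(q),q[:,0].min(0),q[:,0].max(0),rect(a,q,z))
cv2.imwrite('pics/t2.png',np.hstack([cv2.resize(a['color'][140:240,225:355,::-1],None,fx=3.4,fy=3.4,interpolation=2),cv2.resize(a['color'][140:240,120:225,::-1],None,fx=3.4,fy=3.4,interpolation=2)]))
E
python3 m.py
```

```text
board 1872.0 [238 193] [343 228] ((489.00152587890625, -72.5269775390625), (100.96501159667969, 325.4404602050781), 1.6375484466552734)
board 159.5 [267 187] [287 207] ((533.9793701171875, -40.47956848144531), (79.30392456054688, 41.95608901977539), 43.446048736572266)
board 82.5 [300 181] [318 187] ((567.229736328125, -132.34033203125), (56.12287521362305, 18.891067504882812), 88.69113159179688)
board 47.0 [326 179] [341 188] ((567.31005859375, -208.62957763671875), (25.089632034301758, 49.11000442504883), 3.1402769088745117)
board 1155.0 [237 166] [333 200] ((587.6882934570312, -57.55360412597656), (87.50312042236328, 309.7917785644531), 8.294753074645996)
blue 92.5 [173 153] [189 166] ((643.2807006835938, 257.4754333496094), (19.733816146850586, 52.75717544555664), 33.14506149291992)
yellow 94.5 [203 151] [221 161] ((651.6063842773438, 162.11343383789062), (22.51243019104004, 55.782413482666016), 13.014784812927246)
yellow 86.0 [141 143] [157 156] ((673.3814697265625, 352.02215576171875), (23.411645889282227, 53.818077087402344), 39.13804626464844)
```

View pics/t2.png

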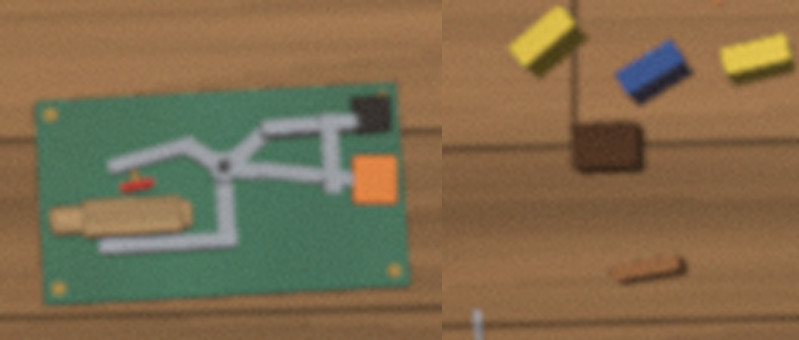

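```bash
cat > m2.py <<'E'
from h import *
a=snap('top')
def corr(r,px=3.0): return np.round(r[0],1),np.round(np.add(r[1],px),1),round(r[2],2)
qs=blobs(a,(60,60,30),(92,255,255),(225,150,355,240))
r=rect(a,np.vstack(qs),12);print('board',corr(r))
c0=np.array(r[0]);t=np.deg2rad(r[2] if r[2]<45 else r[2]-90)
M=np.array([[np.cos(t),-np.sin(t)],[np.sin(t),np.cos(t)]])
o=c0-M@[-20,2.5];print('clamp origin',o,'rot',np.rad2deg(t))
for n,p in dict(paddle=(-18,-134),open=(-69,-116),gap=(-12,80),rack=(3,-95)).items():print(n,o+M@p)
for q in blobs(a,(3,150,150),(20,255,255),(322,180,348,205)):
    rr=rect(a,q,44);print('orange',corr(rr),'in clamp',M.T@(np.array(rr[0])-o))
for q in blobs(a,(0,0,0),(180,110,60),(322,160,348,184)):
    rr=rect(a,q,46);print('black',corr(rr),'in clamp',M.T@(np.array(rr[0])-o))
for q in blobs(a,(105,120,75),(125,255,255),(130,130,240,210)):print('bluetop',corr(rect(a,q,60)))
b=snap('side')
for q in blobs(b,(3,150,150),(20,255,255),(335,220,375,250)):
    print('orange side',M.T@(np.array(rect(b,q,42)[0])-o))
for q in blobs(b,(105,120,40),(125,255,255),(240,150,290,190)):print('blue side bbox',q[:,0].min(0),q[:,0].max(0)); m=q[:,0].mean(0);print(ray(b,*m,30))
E
python3 m2.py
```

```text
board (array([529.5, -71.2]), array([187.1, 331.9]), 1.88)
clamp origin [549.60342047 -73.03381431] rot 1.882041931152344
paddle [ 536.01394792 -207.55268375]
open [ 484.45030484 -191.2373317 ]
gap [534.98254003   6.52892732]
rack [ 555.7217847  -167.88404161]
orange (array([ 534.2, -208.1]), array([39.8, 42.9]), 88.69) in clamp [ -19.85898699 -134.44731112]
black (array([ 592.5, -205.5]), array([30.5, 30.8]), 88.69) in clamp [  38.49170461 -133.80239898]
bluetop (array([642.7, 256.9]), array([23.2, 55.8]), 30.39)
orange side [ -21.87889359 -133.68218125]
blue side bbox [258 161] [276 179]
[643.06111948 258.37234403  30.        ]
```

```bash
cat >> h.py <<'E'
O=np.array([548.3,-73.0]);T=np.deg2rad(1.9);MC=np.array([[np.cos(T),-np.sin(T)],[np.sin(T),np.cos(T)]])
def st():
    s=ctrl.get_state();m=R.from_quat(s['eef_rot']).as_matrix();p=np.array(s['eef_pos'])
    yaw=np.rad2deg(np.arctan2(m[1,1],m[0,1]));c=MC.T@(p[:2]-O)
    print('t',round(s['time'],2),'tcp',p.round(1),'clamp',c.round(1),'tool y deg',round(yaw,2),'F',np.round(s['force'],1),'w',round(s['gripper_width'],1),'j6',round(s['joint_pos'][5],2))
    return p,m
def delta(tx,ty,tz):
    p,m=st();print('tool cm',(m.T@(np.array([tx,ty,tz])-p)/10).round(2))
E
python3 -m pendant '1 0 0 0 10.4;1 0 0 0 10.4;1 0 0 0 10.4;1 0 0 0 10.4;1 0 0 0 10.4;1 0 0 0 10' 20
python3 - <<'E'
from h import *
t=O+MC@[-30,-137];delta(*t,150)
E
```

```text
time: 1.0
eef_pos: [231.5, 471.1, 202.7]
eef_rot: [0.698, 0.716, -0.0, 0.0]
force: [0.8, 0.2, 0.1]
gripper_width: 0.1
gripper_force: 0.0
t 1.0 tcp [231.5 471.1 202.7] clamp [-298.6  554.3] tool y deg 1.49 F [0.8 0.2 0.1] w 0.1 j6 2.66
tool cm [-68.93  27.35   5.28]
```

```bash
python3 -m pendant '1 -4.6 1.82 0 0;1 -4.6 1.82 0 0;1 -4.6 1.82 0 0;1 -4.6 1.82 0 0;1 -4.6 1.82 0 0;1 -4.6 1.82 0 0;1 -4.6 1.82 0 0;1 -4.6 1.82 0 0;1 -4.6 1.82 0 0;1 -4.6 1.82 0 0;1 -4.6 1.82 0 0;1 -4.6 1.82 1 0;1 -4.6 1.82 2 0;1 -4.6 1.82 2.3 0;1 -4.6 1.82 2 0;1 0 0 2 0;1 0 0 0 0'
python3 - <<'E'
from h import *
t=O+MC@[-30,-137];delta(*t,60)
E
```

```text
time: 3.12
eef_pos: [525.1, -209.8, 107.8]
eef_rot: [0.696, 0.718, -0.001, -0.002]
force: [-0.5, 0.1, -0.6]
gripper_width: -0.1
gripper_force: 0.0
t 3.12 tcp [ 525.1 -209.8  107.8] clamp [ -27.7 -136. ] tool y deg 1.77 F [-0.5  0.1 -0.6] w -0.1 j6 1.16
tool cm [-0.11 -0.21  4.78]
```

```bash
python3 -m pendant '1 -0.1 -0.3 2.5 0;1 0 0 2.3 0;1 0 0 1 0;1 0 0 0.4 0;1 0 0 0.3 0;1 0 0 0.3 0;1 0 0 0.3 0;1 0 0 0.2 0;1 0 0 0 0;1 0 0 0 0;1 0 0 0 0'
python3 - <<'E'
from h import *
st();snap('top','t3.png');a=cv2.imread('pics/t3.png');cv2.imwrite('pics/t3.png',cv2.resize(a[150:240,225:355],None,fx=4,fy=4))
E
```

```text
time: 4.5
eef_pos: [523.5, -210.9, 36.9]
eef_rot: [0.696, 0.718, 0.0, 0.0]
force: [0.9, -0.4, -0.4]
gripper_width: -0.3
gripper_force: 0.0
t 4.5 tcp [ 523.5 -210.9   36.9] clamp [ -29.3 -137. ] tool y deg 1.83 F [ 0.9 -0.4 -0.4] w -0.3 j6 1.16
```

View pics/t3.png

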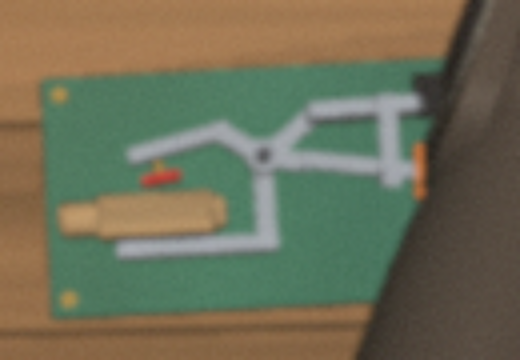

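The top view still shows the jaw shut: the bar tip is at (257,188) in the full image, unchanged, and the arm hides the paddle. I'll check from the side.

Run:
```python
from h import *
c=snap('side','s2.png');st();a=cv2.imread('pics/s2.png');cv2.imwrite('pics/s2.png',cv2.resize(a[150:280,240:400],None,fx=4,fy=4))
```

```text
t 4.6 tcp [ 523.5 -210.9   36.9] clamp [ -29.4 -137. ] tool y deg 1.83 F [-0.6 -0.1 -0.7] w -0.2 j6 1.16
```

View pics/s2.png

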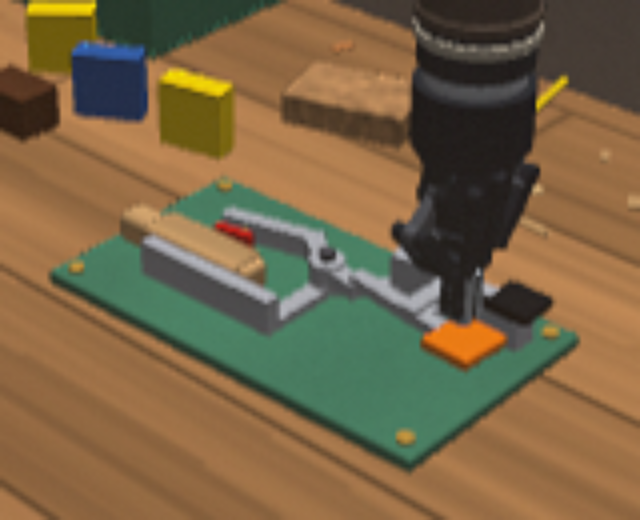

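The side view shows the paddle swung out towards the camera at crop (465,343), with the finger now inboard of it. I'll measure how far it opened.

Run:
```python
from h import *
b=cv2.imread
c=snap('side')
for q in blobs(c,(3,150,150),(20,255,255),(335,220,380,260)):
    r=rect(c,q,42);print(cv2.contourArea(q),MC.T@(np.array(r[0])-O),r[1])
```

```text
112.0 [ -20.62372683 -133.84616301] (41.41291046142578, 42.0551643371582)
```

Run:
```python
from h import *
c=snap('side');p,m=st()
M=R.from_quat(c['orientation']).as_matrix();K=np.array(c['intrinsics'])
def pr(x): v=K@(M.T@(np.array(x)-c['origin']));return (v[:2]/v[2]).round(1)
print('tcp px',pr(p),'crop',(pr(p)-[240,150])*4)
for q in [(-18,-134,44),(-40,-154,44),(-40,-114,44),(4,-114,44),(4,-154,44)]: print(q,(pr(np.r_[O+MC@q[:2],q[2]])-[240,150])*4)
for z in(37,44,55,65,75): print(z,MC.T@(ray(c,355,230,z)[:2]-O))
s=ctrl.get_state();print(s['joint_pos'],s['joint_torque'])
a=c['color'][215:260,335:385];g=cv2.cvtColor(c['color'],cv2.COLOR_RGB2HSV)[205:260,335:385,2]
cv2.imwrite('pics/s3.png',cv2.resize(c['color'][195:255,320:390,::-1],None,fx=8,fy=8,interpolation=cv2.INTER_NEAREST))
```

```text
t 4.7 tcp [ 523.5 -210.9   36.9] clamp [ -29.4 -137. ] tool y deg 1.83 F [ 0.4 -0.7  0.2] w -0.0 j6 1.16
tcp px [354.4 237.5] crop [457.6 350. ]
(-18, -134, 44) [464.8 332. ]
(-40, -154, 44) [469.6 358. ]
(-40, -114, 44) [420.  334.4]
(4, -114, 44) [460.4 306.8]
(4, -154, 44) [509.6 329.2]
37 [  -0.27205284 -117.37403257]
44 [  -8.88169841 -123.31697585]
55 [ -22.41114145 -132.65588673]
65 [ -34.71063512 -141.1458057 ]
75 [ -47.01012879 -149.63572468]
[-3.82976458e-01  2.49234551e-01 -2.57576847e-01  1.06385221e+00
 -7.25909783e-06  1.15592499e+00] [-1.63321263e-03 -4.96188498e+01  3.33856988e+01  6.70933860e-04
 -1.14620411e-04  2.08110009e-05]
```

View pics/s3.png

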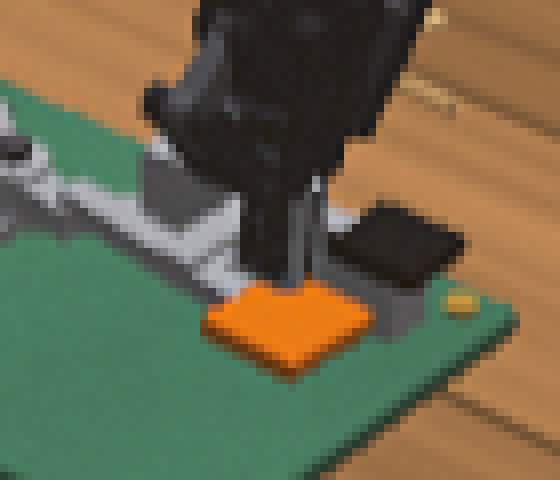

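The fingertips visibly end at about full-image (356,231). That puts them above the paddle, not pressing it, which agrees with the zero force. I'll go lower gently and watch the force.

```bash
python3 -m pendant '1 0 0 0.2 0;1 0 0 0.2 0;1 0 0 0 0;1 0 0 0 0'; python3 -m pendant '1 0 0 0.2 0;1 0 0 0.2 0;1 0 0 0 0;1 0 0 0 0'
```

```text
time: 5.2
eef_pos: [523.4, -210.9, 32.7]
eef_rot: [0.696, 0.718, -0.0, -0.0]
force: [-0.1, -0.7, -0.0]
gripper_width: 0.4
gripper_force: 0.0
time: 5.7
eef_pos: [523.4, -210.9, 28.8]
eef_rot: [0.696, 0.718, -0.0, -0.0]
force: [0.5, -0.4, -0.0]
gripper_width: -0.1
gripper_force: 0.0
```

```bash
python3 -m pendant '1 0 0 0.2 0;1 0 0 0.2 0;1 0 0 0 0' | grep -E 'eef_pos|force: \['; python3 -m pendant '1 0 0 0.2 0;1 0 0 0.2 0;1 0 0 0 0'| grep -E 'eef_pos|force: \['
python3 - <<'E'
from h import *
c=snap('side','s4.png')
cv2.imwrite('pics/s4.png',cv2.resize(c['color'][150:280,240:400,::-1],None,fx=4,fy=4))
for q in blobs(c,(3,150,150),(20,255,255),(335,220,380,260)):
    r=rect(c,q,42);print(cv2.contourArea(q),MC.T@(np.array(r[0])-O),r[1])
E
```

```text
eef_pos: [523.3, -210.8, 24.5]
force: [0.3, -0.5, 0.1]
eef_pos: [523.3, -210.8, 20.6]
force: [0.3, -0.4, 0.0]
64.0 [ -20.52185875 -133.75395449] (41.811744689941406, 41.631046295166016)
```

View pics/s4.png

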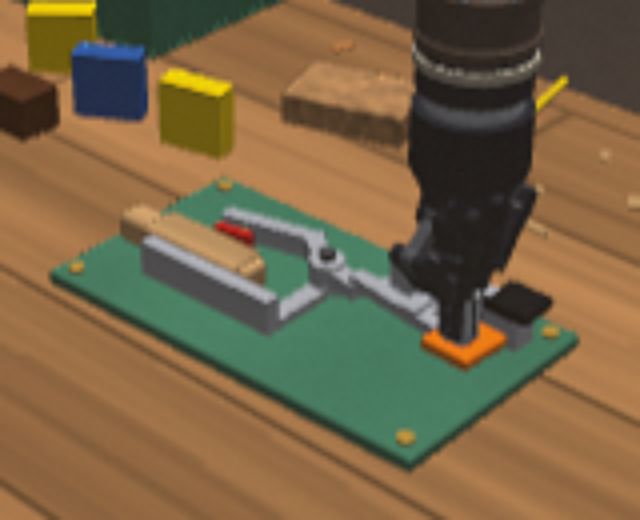

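The tip at crop (455,342) is now almost on the paddle top, so the shut fingertips end about 20 mm above the reported TCP. I'll continue gently.

```bash
for i in 1 2; do :; done; python3 -m pendant '1 0 0 0.2 0;1 0 0 0.2 0;1 0 0 0 0' | grep -E 'eef_pos|force: \['; python3 -m pendant '1 0 0 0.2 0;1 0 0 0.1 0;1 0 0 0 0'| grep -E 'eef_pos|force: \['
```

```text
eef_pos: [523.3, -210.8, 16.6]
force: [-0.2, 0.2, -0.2]
eef_pos: [523.8, -211.3, 14.2]
force: [-0.5, -1.8, 3.8]
```

```bash
python3 -m pendant '1 0 0 0.2 0;1 0 0 0.1 0;1 0 0 0 0' | grep -E 'eef_pos|force: \['; python3 -m pendant '1 0 0 0.2 0;1 0 0 0 0;1 0 0 0 0'| grep -E 'eef_pos|force: \['
python3 - <<'E'
from h import *
c=snap('side')
for q in blobs(c,(3,150,150),(20,255,255),(325,220,380,270)):
    r=rect(c,q,42);print(cv2.contourArea(q),MC.T@(np.array(r[0])-O),r[1])
E
```

```text
eef_pos: [523.0, -210.5, 10.5]
force: [-1.7, 1.3, 3.0]
eef_pos: [523.5, -210.8, 8.8]
force: [-2.4, -0.3, 3.5]
140.0 [ -66.49085072 -130.3296921 ] (42.953102111816406, 42.92119598388672)
```

The paddle swung out. I'll lift clear and check it.

```bash
python3 -m pendant '1 0 0 -2 0;1 0 0 -3 0;1 0 0 -3 0;1 0 0 -3 0;1 0 0 -3 0;1 0 0 0 0;1 0 0 0 0' | grep -E 'eef_pos|force: \['
python3 - <<'E'
from h import *
c=snap('side','s5.png')
for q in blobs(c,(3,150,150),(20,255,255),(325,220,380,270)):
    r=rect(c,q,42);print(cv2.contourArea(q),MC.T@(np.array(r[0])-O),r[1])
cv2.imwrite('pics/s5.png',cv2.resize(c['color'][150:280,240:400,::-1],None,fx=4,fy=4))
t=np.r_[643,257.5,170];delta(*t)
E
```

```text
eef_pos: [523.3, -210.7, 147.8]
force: [-0.2, -0.3, -1.0]
130.5 [ -70.44615627 -116.33355858] (41.27040100097656, 43.51276397705078)
t 8.97 tcp [ 523.  -210.6  147.4] clamp [ -29.9 -136.7] tool y deg 1.83 F [-0.5 -0.6  0.4] w -0.4 j6 1.16
tool cm [46.41 13.49 -2.24]
```

View pics/s5.png

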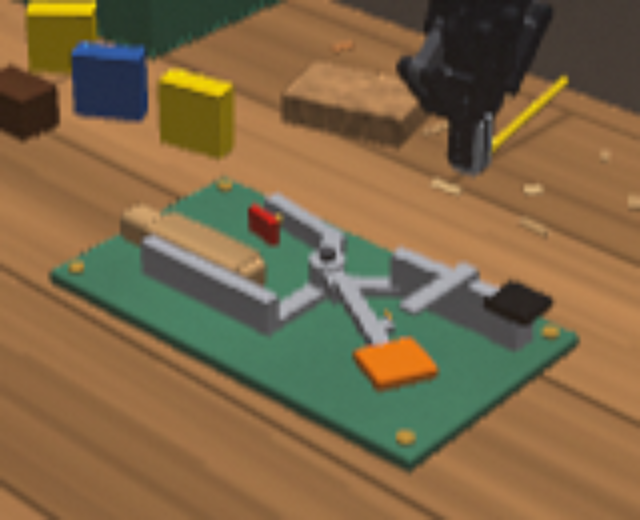

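The clamp is fully open, with the paddle at clamp (-70,-116). The red pad is at crop (264,224), standing clear of the blank. Next is the blue block.

```bash
python3 -m pendant '0.35 5.15 1.5 -0.2 0;0.35 5.15 1.5 -0.2 0;0.35 5.15 1.5 -0.2 0;0.35 5.15 1.5 -0.2 0;0.35 5.15 1.5 0 0;0.35 5.15 1.5 0 0;0.35 5.15 1.5 0 0;0.35 5.15 1.5 0 0;0.35 5.15 1.5 0 0;0.35 0 0 0 -9.9;0.35 0 0 0 -9.9;0.35 0 0 0 -9.9;0.35 0 0 3 0;0.35 0 0 3 0;0.35 0 0 0 0;0.35 0 0 0 0'
python3 - <<'E'
from h import *
c=snap('side');delta(643,257.5,70)
print('tip z at s5:',[ (z,(MC.T@(ray(c,357,192.5,z)[:2]-O)).round(0)) for z in (165,170,175,180)])
cv2.imwrite('pics/s6.png',cv2.resize(c['color'][80:220,200:360,::-1],None,fx=4,fy=4))
E
```

```text
time: 10.98
eef_pos: [643.6, 256.7, 97.1]
eef_rot: [0.488, 0.873, -0.0, -0.0]
force: [-0.1, 0.7, 0.2]
gripper_width: 55.6
gripper_force: 0.0
t 11.03 tcp [644.1 256.9  97.9] clamp [106.7 326.5] tool y deg 31.53 F [-0.1  0.2 -0.1] w 55.5 j6 1.4
tool cm [ 0.11 -0.07  2.79]
tip z at s5: [(165, array([ -19., -129.])), (170, array([ -27., -135.])), (175, array([ -34., -140.])), (180, array([ -41., -145.]))]
```

View pics/s6.png

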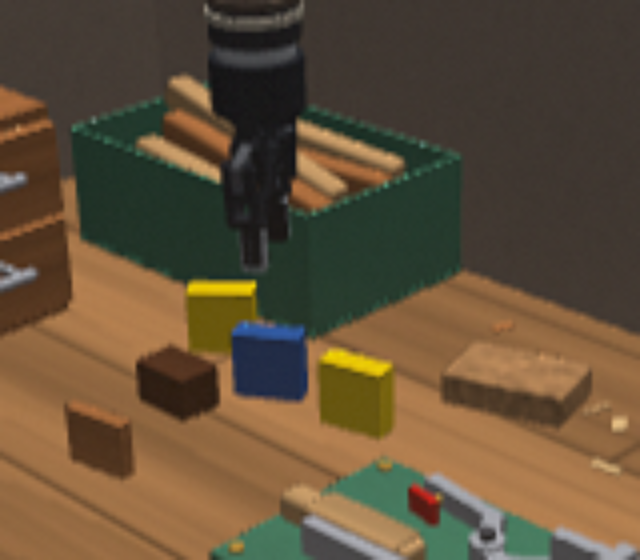

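The gripper is centred above the blue block: fingertips at crop (255,268), block top at crop (268,330). I'll descend and grip.

```bash
python3 -m pendant '0.35 0.05 0 2.5 0;0.35 0.05 0 2.5 0;0.35 0 0 1.5 0;0.35 0 0 1.2 0;0.35 0 0 1.2 0;0.35 0 0 0 0;0.7 0 0 0 0;0.8 0 0 0 0;0.9 0 0 0 0;1 0 0 0 0;1 0 0 0 0;1 0 0 0 0' 40
python3 - <<'E'
from h import *
st();c=snap('side')
cv2.imwrite('pics/s7.png',cv2.resize(c['color'][80:220,200:360,::-1],None,fx=4,fy=4))
E
```

```text
time: 12.52
eef_pos: [643.7, 257.7, 8.7]
eef_rot: [0.488, 0.873, 0.001, 0.001]
force: [1.3, 0.1, 5.2]
gripper_width: 23.1
gripper_force: 42.6
t 12.53 tcp [643.7 257.7   8.7] clamp [106.3 327.4] tool y deg 31.52 F [1.3 0.1 5.2] w 23.1 j6 1.4
```

View pics/s7.png

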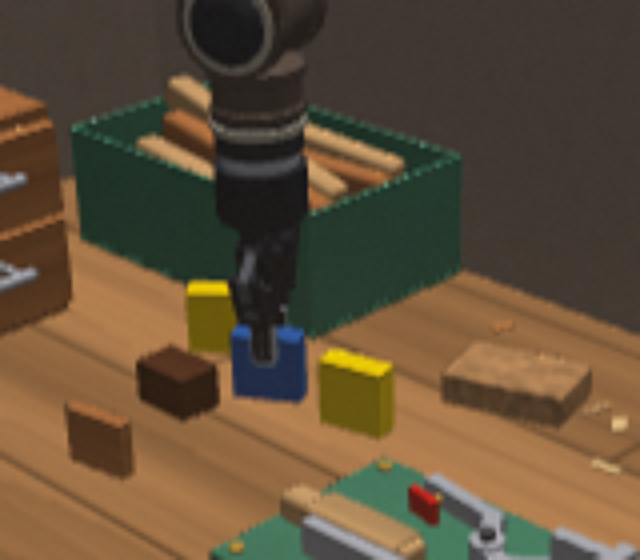

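Block gripped (23 mm opening, 42 N). That was my tenth picture, so from here I'll work by measured numbers only.

```bash
python3 -m pendant '1 0 0 -1 0;1 0 0 -2.5 0;1 0 0 -3 0;1 0 0 -3.5 0;1 0 0 0 9.9;1 0 0 0 9.9;1 0 0 0 9.8;1 0 0 0 0;1 0 0 0 0'
python3 - <<'E'
from h import *
t=O+MC@[-5,80];delta(*t,100)
a=snap('top')
for n,lo,hi,box,z in [('red',(0,150,80),(4,255,255),(255,175,290,215),37),('red2',(172,150,80),(180,255,255),(255,175,290,215),37),('blank',(10,60,120),(22,255,255),(232,185,290,215),30)]:
    for q in blobs(a,lo,hi,box,3):
        P=np.array([MC.T@(ray(a,u,v,z)[:2]-O) for u,v in q[:,0]]);print(n,P.min(0),P.max(0))
E
```

```text
time: 13.7
eef_pos: [642.9, 257.5, 107.6]
eef_rot: [0.694, 0.72, -0.0, -0.0]
force: [0.3, 1.0, -0.6]
gripper_width: 23.2
gripper_force: 41.7
t 13.7 tcp [642.9 257.5 107.6] clamp [105.5 327.2] tool y deg 2.09 F [ 0.3  1.  -0.6] w 23.2 j6 1.92
tool cm [-24.68 -11.13   0.77]
red [16.94287582 67.51181119] [24.32915903 88.91621791]
blank [-54.05368827  33.50305944] [-21.00100441 157.02604345]
blank [-65.98626837 169.4037051 ] [ 24.26230466 182.50693318]
```

The top view puts the free gap at about clamp x -22 to +16, so x = -4 is a safe set-down. I'll move over it.

```bash
python3 -m pendant '1 -3.5 -1.57 0 0;1 -3.5 -1.57 0 0;1 -3.5 -1.57 0 0;1 -3.5 -1.57 0 0;1 -3.5 -1.57 0 0;1 -3.5 -1.57 0 0;1 -3.68 -1.57 0 0;1 0 0 0 0;1 0 0 0 0;1 0 0 0 0' | grep -E 'width|force:'
python3 - <<'E'
from h import *
t=O+MC@[-4,80];delta(*t,24)
a=snap('side')
for q in blobs(a,(105,120,40),(125,255,255),(230,120,360,260)):
    lo=q[:,0].min(0);hi=q[:,0].max(0);m=(lo+hi)/2;print(lo,hi,'clamp mid',MC.T@(ray(a,*m,107.6-8.7+30)[:2]-O))
E
```

```text
force: [0.6, 0.2, -1.4]
gripper_width: 23.3
gripper_force: 41.7
t 15.0 tcp [541.9   8.  107.8] clamp [-3.7 81.2] tool y deg 2.01 F [ 0.6  0.2 -1.4] w 23.3 j6 1.55
tool cm [-0.12 -0.03  8.38]
[289 166] [308 190] clamp mid [-7.97687746 79.47032122]
```

```bash
python3 -m pendant '1 -0.1 0 2.5 0;1 0 0 2 0;1 0 0 1.5 0;1 0 0 1 0;1 0 0 0.8 0;1 0 0 0.5 0;1 0 0 0 0;1 0 0 0 0' | grep -E 'eef_pos|width|force:'
python3 -m pendant '1 0 0 0.15 0;1 0 0 0.15 0;1 0 0 0 0;1 0 0 0 0' | grep -E 'eef_pos|width|force:'
```

```text
eef_pos: [541.9, 6.1, 25.2]
force: [-0.4, -0.7, -1.5]
gripper_width: 23.0
gripper_force: 41.7
eef_pos: [541.6, 6.2, 21.8]
force: [-0.1, 0.1, -0.7]
gripper_width: 23.7
gripper_force: 41.7
```

```bash
python3 -m pendant '1 0 0 0.1 0;1 0 0 0.1 0;1 0 0 0 0;1 0 0 0 0' | grep -E 'eef_pos|width|force:'
```

```text
eef_pos: [541.7, 6.2, 20.6]
force: [-2.2, -0.2, 4.6]
gripper_width: 22.9
gripper_force: 42.4
```

The block is on the board. I'll open and lift.

```bash
python3 -m pendant '0.6 0 0 0 0;0.5 0 0 0 0;0.45 0 0 0 0;0.4 0 0 0 0;0.4 0 0 -1 0;0.4 0 0 -2 0;0.4 0 0 -3 0;0.4 0 0 -4 0;1 0 0 -2 0;1 0 0 0 0;1 0 0 0 0' 20| grep -E 'eef_pos|width|force:'
python3 - <<'E'
from h import *
t=O+MC@[-130,-122];delta(*t,140)
a=snap('side')
for q in blobs(a,(105,120,40),(125,255,255),(230,120,360,260)):
    lo=q[:,0].min(0);hi=q[:,0].max(0);m=(lo+hi)/2;print(lo,hi,'clamp mid',MC.T@(ray(a,*m,42)[:2]-O))
E
```

```text
eef_pos: [541.2, 6.2, 139.1]
force: [0.1, -0.4, 0.5]
gripper_width: 0.2
gripper_force: 0.0
t 18.43 tcp [541.2   6.2 139.1] clamp [-4.5 79.4] tool y deg 1.92 F [ 0.1 -0.4  0.5] w 0.2 j6 1.55
tool cm [-20.13 -12.56  -0.08]
[290 192] [309 216] clamp mid [-4.66594862 79.56111156]
```

The block stands at clamp (-4.7,79.6). Next I go outside the paddle.

```bash
python3 -m pendant '1 -4 -2.5 0 0;1 -4 -2.5 0 0;1 -4 -2.5 0 0;1 -4 -2.5 0 0;1 -3.9 -2.5 0 0;1 0 0 0 0;1 0 0 3 0;1 0 0 4 0;1 0 0 4 0;1 0 0 2 0;1 0 0 0.6 0;1 0 0 0.5 0;1 0 0 0 0;1 0 0 0 0' | grep -E 'eef_pos|width|force:'
python3 -c "from h import *;st()"
```

```text
eef_pos: [423.9, -197.1, -0.5]
force: [-0.4, -0.4, 0.6]
gripper_width: 0.1
gripper_force: 0.0
t 20.23 tcp [ 423.9 -197.1   -0.5] clamp [-128.4 -119.9] tool y deg 1.93 F [-0.4 -0.4  0.6] w 0.1 j6 1.1
```

```bash
python3 -m pendant '1 0 0.7 0 0;1 0 0.7 0 0;1 0 0.7 0 0;1 0 0.7 0 0;1 0 0 0 0' | grep -E 'eef_pos|force: \['
python3 -m pendant '1 0 0.5 0 0;1 0 0.5 0 0;1 0 0.3 0 0;1 0 0 0 0' | grep -E 'eef_pos|force: \['
python3 - <<'E'
from h import *
st();c=snap('side')
for q in blobs(c,(3,150,150),(20,255,255),(315,215,380,270)):
    r=rect(c,q,42);print(cv2.contourArea(q),MC.T@(np.array(r[0])-O),r[1])
E
```

```text
eef_pos: [451.3, -195.7, -1.7]
force: [-2.0, 1.1, -0.3]
eef_pos: [462.8, -195.3, -2.0]
force: [-5.4, -1.0, -1.7]
t 21.35 tcp [ 462.8 -195.3   -2. ] clamp [ -89.5 -119.4] tool y deg 1.91 F [-5.4 -1.  -1.7] w -0.3 j6 1.14
101.5 [ -55.73255606 -124.82543371] (41.945350646972656, 41.11193084716797)
```

```bash
python3 -m pendant '1 0 0.4 0 0;1 0 0.4 0 0;1 0 0.3 0 0;1 0 0 0 0' | grep -E 'eef_pos|force: \['
python3 -m pendant '1 0 0.3 0 0;1 0 0.2 0 0;1 0 0 0 0;1 0 0 0 0' | grep -E 'eef_pos|force: \['
python3 - <<'E'
from h import *
st();c=snap('side')
for q in blobs(c,(3,150,150),(20,255,255),(315,215,380,270)):
    r=rect(c,q,42);print(cv2.contourArea(q),MC.T@(np.array(r[0])-O),r[1])
E
```

```text
eef_pos: [472.0, -194.7, -2.8]
force: [-9.7, -1.2, -2.6]
eef_pos: [478.2, -194.5, -2.1]
force: [-8.8, -0.4, -0.3]
t 22.4 tcp [ 478.2 -194.5   -2.1] clamp [ -74.1 -119.1] tool y deg 1.91 F [-8.8 -0.4 -0.3] w 0.1 j6 1.15
112.0 [ -43.28192437 -130.34443556] (40.17636489868164, 43.63115310668945)
```

```bash
python3 -m pendant '1 0 0.2 0 0;1 0 0.2 0 0;1 0 0 0 0;1 0 0 0 0' | grep -E 'eef_pos|force: \['
python3 - <<'E'
from h import *
st();c=snap('side')
for q in blobs(c,(3,150,150),(20,255,255),(315,215,380,270)):
    r=rect(c,q,42);print(cv2.contourArea(q),MC.T@(np.array(r[0])-O),r[1])
E
```

```text
eef_pos: [480.0, -195.0, -2.9]
force: [-13.9, -3.4, -1.0]
t 22.95 tcp [ 480.  -195.    -2.9] clamp [ -72.3 -119.6] tool y deg 1.86 F [-13.9  -3.4  -1. ] w 0.3 j6 1.15
111.0 [ -42.11920239 -131.71302291] (41.01387405395508, 42.90547561645508)
```

```bash
python3 -m pendant '1 0 0.2 0 0;1 0 0.2 0 0;1 0 0 0 0;1 0 0 0 0' | grep -E 'eef_pos|force: \['
python3 - <<'E'
from h import *
st();c=snap('side')
for q in blobs(c,(3,150,150),(20,255,255),(315,215,380,270)):
    r=rect(c,q,42);print(cv2.contourArea(q),MC.T@(np.array(r[0])-O),r[1])
E
```

```text
eef_pos: [481.7, -194.9, -3.7]
force: [-18.1, -4.8, -0.9]
t 23.5 tcp [ 481.7 -194.9   -3.7] clamp [ -70.6 -119.6] tool y deg 1.82 F [-18.1  -4.8  -0.9] w 0.2 j6 1.16
114.5 [ -41.42112505 -132.87184517] (41.51837921142578, 42.97380828857422)
```

```bash
cat > chk.py <<'E'
from h import *
st();a=snap('top');b=snap('side')
def sh(n,c,lo,hi,box,z,am=3):
    for q in blobs(c,lo,hi,box,am):
        P=np.array([MC.T@(ray(c,u,v,z)[:2]-O) for u,v in q[:,0]]).astype(np.float32);r=cv2.minAreaRect(P)
        print(n,cv2.contourArea(q),P.min(0).round(1),P.max(0).round(1),np.round(r[0],1),np.round(r[1],1),round(r[2],1))
sh('bluetop',a,(105,120,75),(125,255,255),(245,165,300,215),72)
sh('red',a,(0,150,80),(4,255,255),(255,175,290,215),37);sh('red',a,(172,150,80),(180,255,255),(255,175,290,215),37)
sh('blank',a,(10,60,120),(22,255,255),(240,185,290,215),35)
sh('steel',a,(85,0,130),(130,70,255),(240,165,340,225),38)
sh('orange top',a,(3,150,150),(20,255,255),(315,170,360,225),44)
sh('orange side',b,(3,150,150),(20,255,255),(315,215,380,270),42)
sh('blue side',b,(105,120,40),(125,255,255),(260,160,340,240),42)
E
python3 chk.py
```

```text
t 23.55 tcp [ 481.7 -194.9   -3.8] clamp [ -70.6 -119.6] tool y deg 1.82 F [-18.1  -4.4  -1.9] w -0.1 j6 1.16
bluetop 115.5 [-22.6  51. ] [  1.3 108.3] [-10.7  79.4] [56.8 21.1] 86.8
blank 353.5 [-54.6  33.6] [-22.2 156.7] [-38.4  95.2] [123.1  32.4] 90.0
steel 845.0 [ -69.6 -120.8] [ 42.1 114.8] [-16.3  -3.3] [103.6 243.5] 5.0
orange side 3.0 [-134.  -174.4] [-127.6 -167.7] [-130.9 -170.9] [6.9 6. ] 7.8
orange side 114.5 [ -66.1 -156.1] [ -17.5 -114.5] [ -41.4 -132.9] [41.5 43. ] 76.7
blue side 233.0 [-35.2  23.3] [ 33.4 140.8] [-7. 86.] [125.3  56.4] 41.5
```

The block has slid up against the blank at (-10.7,79.4) and is well aligned. I'll push slightly more, then back off and see which tooth holds.

```bash
python3 -m pendant '1 0 0.2 0 0;1 0 0.2 0 0;1 0 0 0 0' | grep -E 'eef_pos|force: \['
python3 -m pendant '1 0 -0.5 0 0;1 0 -1 0 0;1 0 -2 0 0;1 0 -2 0 0;1 0 0 0 0;1 0 0 0 0;1 0 0 0 0' | grep -E 'eef_pos|force: \['
python3 chk.py
```

```text
eef_pos: [486.4, -194.7, -3.1]
force: [-17.8, -3.3, 2.3]
eef_pos: [438.5, -196.6, -0.9]
force: [0.2, 1.1, -0.3]
t 24.9 tcp [ 438.5 -196.6   -0.9] clamp [-113.9 -119.9] tool y deg 1.95 F [ 0.2  1.1 -0.3] w -0.1 j6 1.12
bluetop 115.5 [-22.6  51. ] [  1.1 108.3] [-10.7  79.4] [56.8 21.1] 86.8
blank 353.5 [-54.6  33.6] [-22.2 156.7] [-38.4  95.2] [123.1  32.4] 90.0
steel 825.5 [ -69.4 -120.8] [ 42.1 114.8] [-16.1  -3.3] [102.4 244.6] 5.9
orange top 29.0 [ -49.6 -128.8] [ -13.  -111.1] [ -31.6 -119.8] [13.2 38.6] 79.1
orange side 3.0 [-134.  -174.4] [-127.6 -167.7] [-130.9 -170.9] [6.9 6. ] 7.8
orange side 127.0 [ -59.2 -153.4] [ -11.7 -108.4] [ -36.5 -131.4] [40.7 42.5] 78.7
blue side 236.0 [-35.2  23.3] [ 33.4 140.8] [-7.2 86.2] [125.3  57.1] 41.5
```

The paddle holds at about clamp x -35, so the joint is at about 0.165, the firmly gripping tooth. I'll retreat up and confirm that it stays.

```bash
python3 -m pendant '1 0 -1 -3 0;1 0 -1 -4 0;1 0 -1 -5 0;1 -1 -2 -5 0;1 -2 -4 0 0;1 -2 -4 0 0;1 0 0 0 0;1 0 0 0 0' | grep -E 'eef_pos|force: \['
python3 chk.py
```

```text
eef_pos: [309.5, -250.9, 168.9]
force: [-0.0, -0.7, -0.1]
t 26.0 tcp [ 309.5 -250.9  168.9] clamp [-244.6 -169.9] tool y deg 1.9 F [-0.  -0.7 -0.1] w 0.1 j6 0.86
bluetop 115.5 [-22.5  51. ] [  1.3 108.3] [-10.7  79.4] [56.8 21.1] 86.8
blank 354.5 [-54.6  30.9] [-22.2 156.7] [-38.3  93.8] [125.8  32.3] 89.8
steel 826.0 [ -69.6 -120.8] [ 42.1 114.8] [-16.4  -3.3] [102.9 244.2] 5.5
orange top 139.0 [ -54.5 -149.9] [ -13.  -111.1] [ -33.8 -130.5] [36.4 40.2] 86.0
orange side 3.0 [-134.  -174.4] [-127.6 -167.7] [-130.9 -170.9] [6.9 6. ] 7.8
orange side 127.0 [ -59.2 -153.4] [ -11.7 -108.4] [ -36.5 -131.4] [40.7 42.5] 78.7
```

```bash
python3 -c "from h import *;print(ctrl.finish_job())"
```

```text
the job is handed in; nothing more can be done
None
```

The job is done and handed in at about 26 s: I released the clamp, stood the blue block at the pad against the blank, and pushed the handle shut. The ratchet holds by itself at about the 0.165 tooth (worked out from the paddle's position), with the robot clear and the blank where it lay.

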